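# Clip the leftovers box shut

### The job

Shut the food box: push its open lid over until it lies flat on the rim, then fold the clip on the lid's front edge down over the rim and press it in until its hook snaps beneath the rim's lip and holds by itself. Only push with the fingertips or the sides of the fingers: grip and lift nothing, keep off the lid's underside and the parcel in the box, and leave the box and the things round it standing where they are.

Things in the scene. Friction and masses are not known exactly. Their poses are not given: they have to be found in the camera images.
- keeper: the food box: a white stoneware vessel, 106 x 118 mm with rounded corners, whose broad rim (130 x 138 mm, its lip 8 mm thick) has its top at z 72; origin at the centre of its underside, z up. The lid's hinge is on its +x side, the clip on its -x side. It stands loose on a silicone foot and stands firm against level pushes up to about 12 N. With the lid shut its grey top (114 x 124 mm) lies at z 80 and spans x -57 to +57
- lid (a joint): angle of the grey lid, rad: 0 shut flat on the rim, 1.57 upright, at most 2.1 (leaning back). Axis: through (62, 0, 76) mm of the box, along its y. The hinge is stiff: the lid stays where it is left; at 100 mm from the axis it takes about 2 to 2.5 N to turn
- latch (a joint): angle of the clip against the lid, rad: 0 hooked home (plate upright before the rim), 1.57 in line with the lid, at most 2.3. Axis along y of the box, 121.5 mm before the lid's axis: at (-59.5, 0, 78) mm of the box when shut. A weak spring draws it out to 1.5. At 0.57 the hook meets the lip, below 0.3 it has snapped past and stays near 0: 6 to 10 N inward at the plate's lower edge, less if pushed down too
- lid_back (a point): point on the middle line of the lid's outer (upper) face, 105 mm from the lid's axis, that is 14 mm from the lid's front edge
- clip_edge (a point): middle of the clip's free edge, on its outer face. The plate is 52 mm wide (along the box's y), 3.5 mm thick, and this edge lies 36 mm from the clip's axis; hooked home it is at (-70, 0, 42) mm of the box, with the plate's outer face at x -70 from z 42 to 80
- lid_inside: the lid's underside with its dark seal, the food side, which the fingers must not touch; a plate 114 x 124 mm fixed beneath the lid; origin on the lid's axis
- clip_back: the clip's inner face, on its hook side (44 x 14 mm), which faces the box when the clip is home; pushing the clip home needs only its outer face, and fingers on both faces would be a grip; origin on the clip's axis
- small_parcel: crumpled foil parcel, 42 x 66 x 59 mm, inside the box; origin under its centre
- big_parcel: larger crumpled foil parcel, about 65 x 64 x 68 mm, on the worktop, left of the box; origin under its centre
- tumbler: glass tumbler, 76 mm wide, 86 mm high, on two cork coasters at the right; origin under its centre
- cork: wine cork lying on the worktop at the right, about 40 x 23 mm; origin under its centre
- teaspoon: teaspoon, 137 x 28 x 13 mm, lying at the right; origin under its centre
Mind the look-alikes: they are no part of the job. Leave any red look-alike of the keeper alone.

How it is judged (in metres and radians):
On the way, in this order (a step that is already met when the one before it is completed fails the run):
1. the lid is pushed down flat on the rim (value of joint lid below 0.06 rad), for 0.2 s.
2. the clip's hook has snapped beneath the rim's lip (value of joint lid below 0.05 rad and value of joint latch below 0.15 rad), for 0.2 s.
At the end, for the whole second after the job is handed in: Lid flat on the rim (under 0.05 rad), clip hooked home beneath the lip (under 0.15 rad) and staying so by itself; the box at rest, upright and within 40 mm of where it stood, its parcel inside; the things round it within 30 mm of where they were (all of step 2 and height (world z) of keeper below 0.01 m and angle between keeper's own z axis and vertical below 0.05 rad and linear speed of keeper below 0.02 m/s and z of small_parcel in the frame of keeper below 0.03 m and distance of keeper from where it was at the start of the episode below 0.04 m and distance of each of big_parcel, tumbler, cork, teaspoon from where it was at the start of the episode below 0.03 m); the robot touches nothing.
It fails at once if the food box is shoved more than 40 mm, tipped or lifted (distance of keeper from where it was at the start of the episode above 0.04 m or angle between keeper's own z axis and vertical above 0.15 rad or height (world z) of keeper above 0.015 m).
It fails at once if the fingers touch the lid's underside (contact force between the fingers and lid_inside above 0.5 N).
It fails at once if the clip is gripped (a finger on its inner face) (contact force between the fingers and clip_back above 0.5 N).
It fails at once if the fingers touch the parcel in the box, or it is lifted (contact force between the fingers and small_parcel above 0.5 N or z of small_parcel in the frame of keeper above 0.03 m).
It fails at once if a thing beside the box is moved more than 30 mm or lifted (distance of any of big_parcel, tumbler, cork, teaspoon from where it was at the start of the episode above 0.03 m).
It also fails if it takes over 51 s, if anything falls off the work surface, if the arm or the gripper's body presses on something with over 40 N, if the wrist force passes 120 N, or if a joint passes its speed limit or range.

### The arm

A 6-joint arm with a two-finger parallel gripper is mounted at the origin on the work surface; the furniture and walls round the work are solid. World frame = base frame: x ahead of the robot, y to its left, z up, the work surface at z = 0. Lengths are in mm, angles in degrees, forces in N, time in s.
With the tool pointing down it reaches from about 350 to 850 mm from the base axis. Payload 8.1 kg.
Tool frame: the origin (TCP) lies midway between the tips of the shut fingers; the grasp point (between the pads) lies 19 mm behind it; z points along the fingers, y is the line along which they close (so a half turn about z gives the same grasp; the last joint's range is limited). The gripper opens to 85 mm and grips with 20 to 120 N. Pads are 22 mm wide; open, the fingers measure 114 mm over their backs; the gripper's body (76 mm by 85 mm) begins 54 mm behind the grasp point. The pads swing forward as they close: fully open they stand 13 mm farther back than shut.
Start: joints at [-78.977, 7.471, 85.268, -0, 87.261, -4.893], TCP at [164.565, -576.995, 231.292] pointing down, gripper open.
Joint ranges: [-169.43, 169.43], [-51.17, 129.36], [1.28, 143.12], [-76.62, 256.62], [0, 156.53], [-152.29, 152.29]. Speed limits (degrees/s): [136.94, 136.94, 159.86, 180, 180, 180].

### API

Orientations are given as [roll, pitch, yaw] about the fixed x, y, z axes, in that order (R = Rz(yaw) Ry(pitch) Rx(roll)).
In Python, from bench import r gives the robot as it stands. The module is installed in compiled form; this text tells all that it offers.
- The arm moves only by the tool jog_arm, never from a script. Its argument "rows" is a list of rows, each a list of 2 entries, a list of its own where there are three numbers: the shift along the tool's x, y, z in mm, then the turn, a rotation vector about the tool's x, y, z in rad. A call has 1 to 10 rows; each row is the pose to reach, as a shift and turn from the pose commanded when the call began, along the tool's axes at that moment; what a row does not reach only later rows make up. A row lasts 1/10 s, in which the tool goes at most 50 mm and 8.59 degrees, less where a joint would pass 70% of its speed; a pose out of reach is approached as far as the arm can. A call with a gripper value outside its range is refused whole. "grip" is the finger opening in mm, from 0 to 85.4, set as the call begins (left out, the last holds). The fingers move at their own pace and stop on an object; "force" is the grip in N (left out, the last holds). Time passes only in rows, so rows that repeat a pose let the fingers close. It gives the time, the measured TCP pose, the force, the opening and the grip force at its end, in the units of the state.
- r.sense(): the state, without advancing time (a new reading comes with each control period).
- r.snapshot(name): name is "scene" or "top" or "wrist"; returns (picture, depth): 400x640x3 uint8, blue, green, red; 400x640 float32, mm along the optical axis (not along the pixel's ray), 0 where there is no reading.
- r.camera_params(name): a dict with "fx", "fy", "cx", "cy" (pixels), "pose" (4x4, takes a point from camera to world coordinates); the wrist camera has in their place "tool_from_camera" (4x4, takes a point from camera to tool coordinates, whose origin is the TCP and whose axes are the flange's). Camera axes: x right, y down, z forward; pixel columns grow to the right and rows downward; lengths in mm; the calibration is good to about 2 mm. A picture is of the moment at which its call begins: read the wrist's pose just before it. camera_params takes no time and is no camera call.
- r.hand_in(): hands the job in; it is judged then, once.
The state is a dict: "time": time; "joint_pos": joint angles; "qd": joint speeds; "joint_efforts": joint torques, N m; "tool_pos": TCP position; "tcp_rot": TCP orientation; "ft_force": force on the tool from outside, world axes, zero at the start; "wrist_torque": the same for the moment, N m; "finger_gap": finger opening in mm; "grip_force": force on a finger pad.
Only numpy, scipy, OpenCV 4.12 (cv2) and the standard library are available. Lean on these libraries where they do the work, as an engineer would, in place of code of your own. Each camera call takes 0.05 s, during which the arm holds its last target. There are 200 camera calls.

## Working session

There is one attempt and no reset: what is moved stays moved. The work goes in short steps, Python scripts to look and compute and a tool call to move; the robot and the scene stay as the last step left them, time stands still between calls to the robot, and variables do not carry over. Pictures are saved under pics/ and viewed, at most 10 in all, crops included, and the job is handed in when it is done.

Besides the shell and the picture viewer there is one more tool, called after "Emit:" as name(argument=value, ...), one argument or row to a line, values as JSON. jog_arm: Moves the arm, as the interface text tells. Its arguments: {"type":"object","properties":{"rows":{"type":"array"},"grip":{"type":"number"},"force":{"type":"number"}},"required":["rows"]}

```bash
mkdir -p pics; cat > h.py <<'E'
import numpy as np, cv2
from bench import r
from scipy.spatial.transform import Rotation as R
def cloud(n):
    im,d=r.snapshot(n); c=r.camera_params(n)
    v,u=np.mgrid[:400,:640]
    P=np.stack([(u-c['cx'])/c['fx']*d,(v-c['cy'])/c['fy']*d,d],-1)
    T=c['pose']; W=P@T[:3,:3].T+T[:3,3]; W[d==0]=np.nan
    return im,d,W
E
python3 - <<'E'
from h import *
for n in('scene','top'):
    im,d,W=cloud(n); cv2.imwrite(f'pics/{n}0.png',im); np.savez(f'{n}0.npz',im=im,W=W)
    print(n,r.camera_params(n)['pose'].round(2).tolist())
print(r.sense())
E
```

```text
scene [[0.76, -0.25, 0.6, -229.3], [-0.65, -0.31, 0.69, -858.21], [0.01, -0.92, -0.4, 506.03], [0.0, 0.0, 0.0, 1.0]]
top [[-0.01, -1.0, 0.08, 258.24], [-1.0, 0.01, 0.0, -145.06], [-0.0, -0.08, -1.0, 1454.25], [0.0, 0.0, 0.0, 1.0]]
{'time': 0.1, 'joint_pos': array([-7.89762176e+01,  7.51162278e+00,  8.53238475e+01, -9.45101805e-04,
        8.72626702e+01, -4.89166530e+00]), 'qd': array([ 0.01261682, -0.05034193, -0.19472054,  0.00415584,  0.00705688,
        0.01596047]), 'joint_efforts': array([ 1.15499352e-03, -5.70951855e+01, -5.01942337e+01, -2.12577916e-04,
        8.19372159e-03, -1.54963658e-05]), 'tool_pos': array([ 164.46327886, -576.4912274 ,  230.33282623]), 'tcp_rot': array([-1.79902136e+02, -7.42812378e-03,  1.59154872e+01]), 'ft_force': array([ 0.01273759, -0.2391639 ,  0.25410469]), 'wrist_torque': array([-0.05110155, -0.05913364,  0.00200721]), 'grip_force': 0.0, 'finger_gap': 85.70839435693877}
```

View pics/scene0.png

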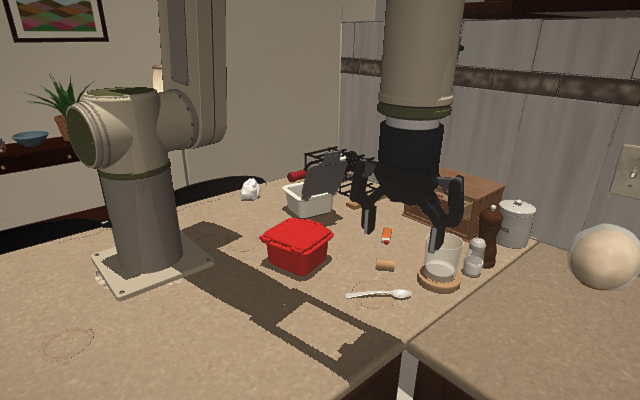

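View pics/top0.png

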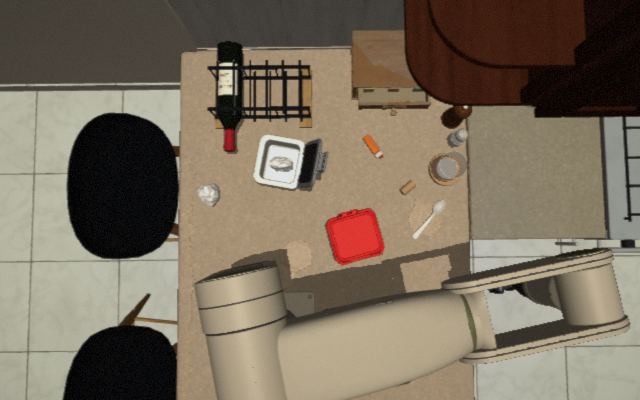

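The scene view shows the white box with its grey lid open at scene (310,195) / top (282,162). The red closed look-alike is at scene (298,245) / top (355,236), so I choose the white one. The wine rack is beyond it and the big parcel is at top (208,195). Next I measure the box.

```bash
python3 - <<'E'
from h import *
z=np.load('top0.npz'); im=z['im'];W=z['W']
c=r.camera_params('top')
cv2.imwrite('pics/crop.png',cv2.resize(im[115:215,190:340],None,fx=5,fy=5,interpolation=cv2.INTER_CUBIC))
sub=np.zeros((400,640),bool);sub[125:200,245:335]=1
m=sub&(abs(W[...,2]-72)<6)&(im.min(-1)>120)
p=W[m][:,:2].astype(np.float32); print(len(p),np.median(W[m][:,2]))
rc=cv2.minAreaRect(p);print(rc,cv2.boxPoints(rc).tolist())
l=sub&(W[...,2]>85); q=W[l]; print(len(q))
# grey lid points
print('lid',q.min(0),q.max(0))
uv=np.argwhere(l);print(uv.min(0),uv.max(0))
for v in range(135,192,8): print(v,[(u,*W[v,u].round().astype(int)) for u in range(294,332,4) if W[v,u,2]>0])
zs=np.load('scene0.npz');W2=zs['W'];i2=zs['im']
s=(W2[...,0]>350)&(W2[...,0]<700)&(W2[...,1]>-400)&(W2[...,1]<0)&(W2[...,2]>85)&(W2[...,2]<260)
print(np.argwhere(s).min(0),np.argwhere(s).max(0))
for v in range(150,200,6): print(v,[(u,*W2[v,u].round().astype(int)) for u in range(298,350,7)])
E
```

```text
818 71.30853204355435
((467.1348571777344, -14.933853149414062), (125.5117416381836, 137.23475646972656), 78.87382507324219) [[387.6971435546875, -63.26909255981445], [522.3525390625, -89.75131225585938], [546.5725708007812, 33.40138626098633], [411.91717529296875, 59.88360595703125]]
940
lid [ 386.25068221 -148.29235953   85.06184077] [513.49325931 -69.71492386 224.60557033]
[139 298] [187 327]
135 [(294, np.int64(552), np.int64(-54), np.int64(1)), (310, np.int64(551), np.int64(-100), np.int64(0)), (318, np.int64(551), np.int64(-123), np.int64(1)), (326, np.int64(551), np.int64(-147), np.int64(1))]
143 [(294, np.int64(516), np.int64(-58), np.int64(68)), (298, np.int64(515), np.int64(-69), np.int64(70)), (302, np.int64(516), np.int64(-80), np.int64(68)), (306, np.int64(511), np.int64(-92), np.int64(90)), (310, np.int64(505), np.int64(-104), np.int64(124)), (314, np.int64(498), np.int64(-115), np.int64(159)), (318, np.int64(495), np.int64(-126), np.int64(178)), (330, np.int64(527), np.int64(-158), np.int64(2))]
151 [(294, np.int64(503), np.int64(-55), np.int64(10)), (298, np.int64(504
[... 5269 characters left out ...]
(426), np.int64(-83), np.int64(92)), (319, np.int64(450), np.int64(-86), np.int64(86)), (326, np.int64(471), np.int64(-92), np.int64(83)), (333, np.int64(500), np.int64(-90), np.int64(75)), (340, np.int64(604), np.int64(-14), np.int64(24)), (347, np.int64(612), np.int64(-38), np.int64(29))]
198 [(298, np.int64(401), np.int64(-52), np.int64(70)), (305, np.int64(409), np.int64(-73), np.int64(75)), (312, np.int64(434), np.int64(-75), np.int64(69)), (319, np.int64(457), np.int64(-78), np.int64(63)), (326, np.int64(487), np.int64(-75), np.int64(54)), (333, np.int64(592), np.int64(6), np.int64(-1)), (340, np.int64(609), np.int64(-10), np.int64(0)), (347, np.int64(627), np.int64(-25), np.int64(0))]
```

View pics/crop.png

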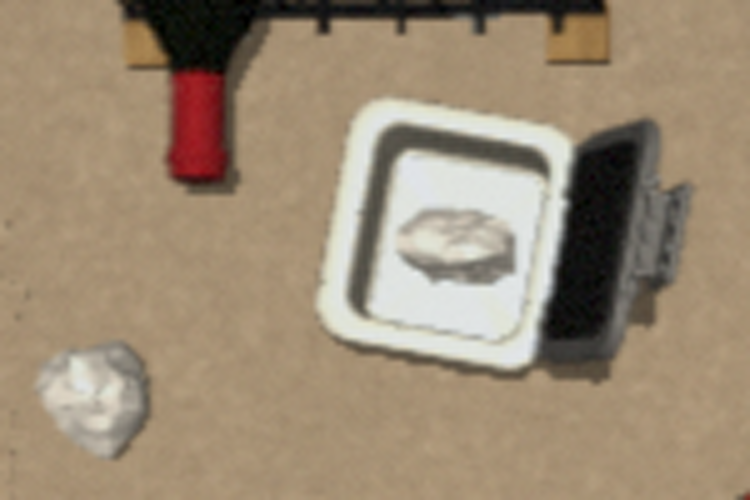

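Emit:
jog_arm(
  rows=[
    [[13,-13,0],[0,0,-0.044]],
    [[39,-38,0],[0,0,-0.132]],
    [[71,-71,0],[0,0,-0.24]],
    [[107,-106,0],[0,0,-0.36]],
    [[146,-144,0],[0,0,-0.49]],
    [[185,-183,0],[0,0,-0.62]],
    [[224,-222,0],[0,0,-0.75]],
    [[262,-260,0],[0,0,-0.88]],
    [[300,-297,0],[0,0,-1.01]],
    [[324,-321,0],[0,0,-1.1]],
  ],
  grip=0,
  force=60,
)

```text
time: 1.1
tool_pos: [385.7, -182.4, 231.1]
tcp_rot: [180.0, 0.0, 79.2]
ft_force: [1.1, -0.7, -0.3]
finger_gap: 0.1
grip_force: 0.0
```

Emit:
jog_arm(
  rows=[
    [[0,0,0],[0,0,0]],
    [[0,0,0],[0,0,0]],
  ],
)

```text
time: 1.3
tool_pos: [385.6, -183.2, 231.0]
tcp_rot: [-180.0, 0.0, 79.1]
ft_force: [-0.7, 0.2, 0.4]
finger_gap: -0.2
grip_force: 0.0
```

Emit:
jog_arm(
  rows=[
    [[0,0,15],[0,0,0]],
    [[0,0,35],[0,0,0]],
    [[0,0,52],[0,0,0]],
    [[5,1,58],[0,0,0]],
    [[18,1,58],[0,0,0]],
    [[32,1,58],[0,0,0]],
    [[44,1,58],[0,0,0]],
    [[48,1,58],[0,0,0]],
    [[48,1,58],[0,0,0]],
  ],
)

```text
time: 2.2
tool_pos: [395.9, -137.0, 173.8]
tcp_rot: [179.9, 0.0, 79.0]
ft_force: [0.6, -0.1, 0.7]
finger_gap: 0.5
grip_force: 0.0
```

```bash
python3 - <<'E'
from h import *
im,d,W=cloud('scene'); cv2.imwrite('pics/s1.png',cv2.resize(im[110:240,220:420],None,fx=4,fy=4,interpolation=cv2.INTER_CUBIC))
E
```

```text
(no output)
```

View pics/s1.png

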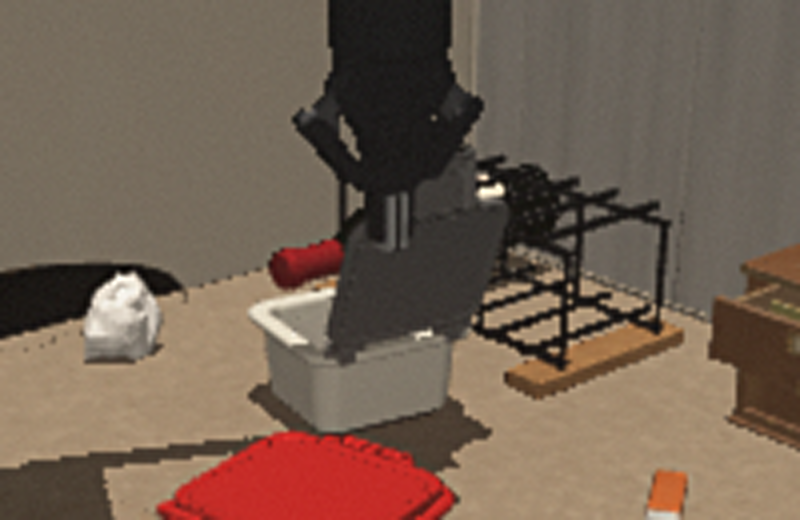

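The shut fingertips stand behind the outer face of the lid, at about (395,225), left of the clip at (445,180). Next I sweep the lid over.

Emit:
jog_arm(
  rows=[
    [[7,0,0],[0,0,0]],
    [[16,0,0],[0,0,0]],
    [[25,0,0],[0,0,0]],
    [[34,0,-1],[0,0,0]],
    [[44,0,-2],[0,0,0]],
    [[54,0,-2],[0,0,0]],
    [[64,0,-1],[0,0,0]],
    [[73,0,0],[0,0,0]],
    [[80,0,1],[0,0,0]],
    [[80,0,1],[0,0,0]],
  ],
)

```text
time: 3.25
tool_pos: [410.7, -57.8, 171.8]
tcp_rot: [-179.9, -0.0, 79.0]
ft_force: [-0.4, -0.1, 0.2]
finger_gap: 0.1
grip_force: 0.0
```

Emit:
jog_arm(
  rows=[
    [[12,0,4],[0,0,0]],
    [[24,0,9],[0,0,0]],
    [[35,0,16],[0,0,0]],
    [[46,0,24],[0,0,0]],
    [[55,0,33],[0,0,0]],
    [[63,0,43],[0,0,0]],
    [[69,0,54],[0,0,0]],
    [[74,0,66],[0,0,0]],
    [[76,0,74],[0,0,0]],
    [[76,0,74],[0,0,0]],
  ],
)

```text
time: 4.25
tool_pos: [424.2, 15.9, 96.5]
tcp_rot: [-179.8, 0.0, 79.0]
ft_force: [-0.0, -0.9, -0.4]
finger_gap: 0.1
grip_force: 0.0
```

Emit:
jog_arm(
  rows=[
    [[1,0,5],[0,0,0]],
    [[2,0,10],[0,0,0]],
    [[2,0,14],[0,0,0]],
    [[2,0,15],[0,0,0]],
  ],
)

```text
time: 4.65
tool_pos: [425.8, 17.5, 83.0]
tcp_rot: [-180.0, -0.0, 78.9]
ft_force: [0.5, -0.1, 0.2]
finger_gap: -0.1
grip_force: 0.4
```

```bash
python3 - <<'E'
from h import *
im,d,W=cloud('scene'); cv2.imwrite('pics/s2.png',cv2.resize(im[110:240,220:420],None,fx=4,fy=4,interpolation=cv2.INTER_CUBIC))
E
```

```text
(no output)
```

View pics/s2.png

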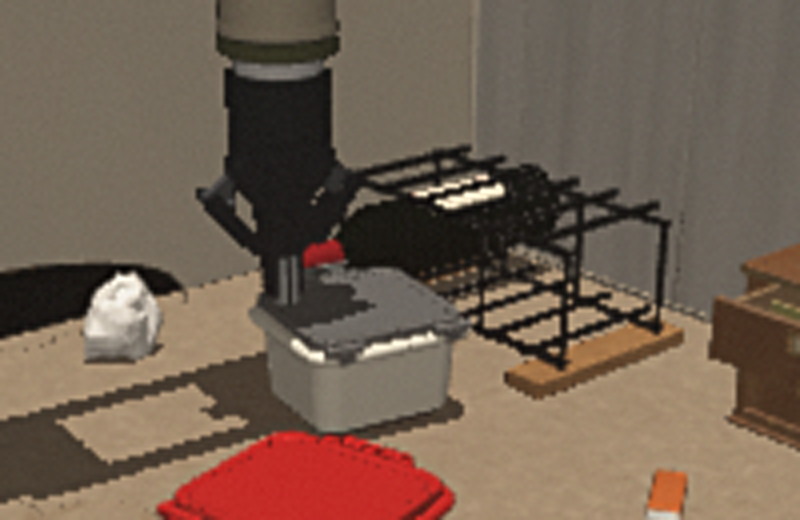

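The lid lies almost flat with the fingertip on it at (290,300). I press it down gently.

Emit:
jog_arm(
  rows=[
    [[0,0,1],[0,0,0]],
    [[0,0,2],[0,0,0]],
    [[0,0,3],[0,0,0]],
  ],
)

```text
time: 5.0
tool_pos: [425.9, 17.6, 80.3]
tcp_rot: [180.0, -0.0, 78.9]
ft_force: [-0.2, 0.6, 0.7]
finger_gap: -0.1
grip_force: 0.4
```

Emit:
jog_arm(
  rows=[
    [[0,0,0.5],[0,0,0]],
    [[0,0,1],[0,0,0]],
    [[0,0,1.5],[0,0,0]],
  ],
)

```text
time: 5.3
tool_pos: [426.0, 17.6, 79.7]
tcp_rot: [180.0, -0.0, 78.9]
ft_force: [-6.5, 1.0, 14.5]
finger_gap: -0.0
grip_force: 7.3
```

Contact at 14 N shows the lid is flat on the rim. I lift off and look at the clip from above.

Emit:
jog_arm(
  rows=[
    [[0,0,-10],[0,0,0]],
    [[0,0,-35],[0,0,0]],
    [[0,0,-65],[0,0,0]],
    [[10,5,-95],[0,0,0]],
    [[30,15,-112],[0,0,0]],
    [[50,26,-115],[0,0,0]],
    [[68,36,-115],[0,0,0]],
    [[75,40,-115],[0,0,0]],
    [[75,40,-115],[0,0,0]],
  ],
)

```text
time: 6.2
tool_pos: [479.5, 83.9, 193.7]
tcp_rot: [-180.0, 0.0, 79.0]
ft_force: [-0.6, 0.1, -0.1]
finger_gap: -0.0
grip_force: 0.0
```

```bash
python3 - <<'E'
from h import *
s=r.sense(); im,d=r.snapshot('wrist'); c=r.camera_params('wrist'); print(s['tool_pos'],s['tcp_rot'])
cv2.imwrite('pics/w1.png',im)
T=np.eye(4);T[:3,:3]=R.from_euler('xyz',s['tcp_rot'],degrees=True).as_matrix();T[:3,3]=s['tool_pos'];T=T@c['tool_from_camera']
v,u=np.mgrid[:400,:640];P=np.stack([(u-c['cx'])/c['fx']*d,(v-c['cy'])/c['fy']*d,d],-1)
W=P@T[:3,:3].T+T[:3,3];W[d==0]=np.nan
bx=np.array([-.193,-.981]);by=np.array([.981,-.193]);D=W[...,:2]-[466.7,-17.1]
B=np.dstack([D@bx,D@by,W[...,2]]);np.savez('w1.npz',im=im,B=B,W=W)
for vv in range(10,400,30): print(vv,[tuple(int(a) for a in B[vv,uu].round()) if d[vv,uu]>0 else None for uu in range(20,640,60)])
zt=np.load('top0.npz')['W'];q=zt[115:155,220:240].reshape(-1,3);q=q[q[:,2]>40];print('bottle',q.min(0),q.max(0))
q=q[q[:,1]<115];print(q[:10])
E
```

```text
[479.5119134   83.91899287 193.65370004] [-1.79965719e+02  1.56359543e-02  7.90130991e+01]
10 [(-523, -1069, -870), (-424, -615, -529), (-524, -642, -871), (-269, -124, -1), (-270, -65, -1), (-270, -5, 0), (-270, 55, 0), (-270, 114, 0), (-270, 174, -1), (-270, 233, 0), (-271, 293, -1)]
40 [(-426, -1093, -868), (-242, -248, 2), (-242, -188, 0), (-242, -127, 0), (-242, -65, 2), (-243, -5, 0), (-243, 56, 1), (-243, 117, 0), (-243, 179, -1), (-243, 238, 2), (-247, 314, -16)]
70 [(-213, -317, 1), (-213, -254, 2), (-214, -191, 2), (-209, -115, 40), (-214, -67, 0), (-214, -5, 1), (-214, 58, 1), (-207, 97, 62), (-213, 174, 17), (-204, 182, 84), (-199, 194, 122)]
100 [(-184, -326, 0), (-184, -261, 1), (-184, -197, 0), (-182, -108, 66), (-184, -69, 0), (-185, -4, -1), (-185, 59, 2), (-181, 92, 83), (-181, 134, 94), (-181, 179, 95), (-181, 225, 95)]
130 [(-152, -332, 2), (-153, -268, 1), (-153, -202, 0), (-155, -121, 40), (-153, -70, 1), (-153, -4, 1), (-157, 47, 74), (-158, 92, 89), (-159, 138, 93), (-159, 187, 91), (-160, 205, 121)]
160 [(-119, -341, 2), (-120, -275, 1), (-120, -207, 1), (-12
[... 1213 characters left out ...]
70 [(162, -405, 14), (-116, -60, 283), (-113, -48, 280), (-98, -41, 266), (-122, -18, 289), (-113, -6, 280), (-121, 6, 288), (-99, 29, 266), (-114, 36, 281), (-115, 48, 282), (138, 373, 34)]
bottle [497.46972698  91.96064837  49.96628003] [595.21424379 145.26112008  93.31944014]
[[590.71624304 113.58420941  89.6617661 ]
 [591.94948808 111.84158958  84.47194977]
 [590.76250037 108.23493779  89.21630546]
 [591.28863167 105.93808909  86.92847633]
 [591.5557722  103.43914276  85.70358513]
 [592.06715241 101.1154888   83.47557084]
 [592.51821539  98.73906682  81.49483711]
 [594.16135468  97.21459212  74.61792428]
 [593.29749849  93.87521481  78.03681652]
 [595.21424379  92.50968967  70.03439328]]
```

View pics/w1.png

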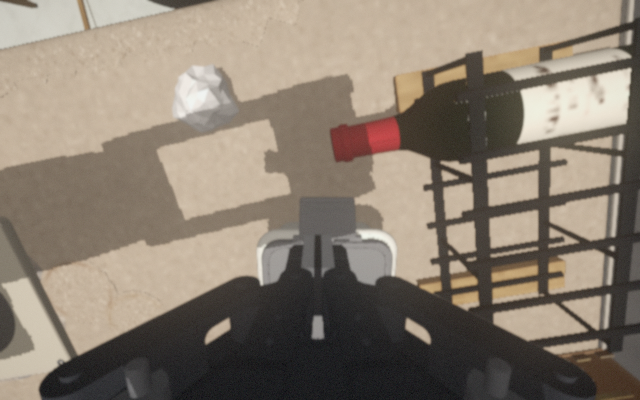

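The clip plate sticks out level at (328,215). The bottle neck tip, at (345,143), lies about 60 mm further out and clear. I check the clip's extent before pushing.

```bash
python3 - <<'E'
from h import *
B=np.load('w1.npz')['B']
for v in range(194,246,4): print(v,B[v,345].round(),B[v,305].round())
for u in range(292,364,4): print(u,B[212,u].round())
print([ (u,*B[245,u].round()) for u in (258,262,266,385,390,394,398)])
E
```

```text
194 [-81.  25.   0.] [-81. -21.   0.]
198 [-95.  19.  68.] [-95. -18.  69.]
202 [-91.  19.  69.] [-91. -18.  69.]
206 [-88.  19.  71.] [-88. -18.  72.]
210 [-85.  19.  74.] [-85. -18.  73.]
214 [-82.  19.  76.] [-82. -18.  77.]
218 [-79.  18.  78.] [-79. -18.  79.]
222 [-75.  18.  80.] [-75. -18.  80.]
226 [-72.  18.  81.] [-73. -18.  83.]
230 [-69.  18.  84.] [-69. -18.  83.]
234 [-66.  18.  85.] [-67. -18.  87.]
238 [-63.  18.  86.] [-113.  -13.  203.]
242 [-56.  19.  80.] [-112.  -13.  206.]
292 [-59. -37.   1.]
296 [-59. -32.   1.]
300 [-83. -23.  75.]
304 [-83. -19.  74.]
308 [-83. -16.  73.]
312 [-83. -12.  75.]
316 [-84.  -8.  76.]
320 [-83.  -4.  74.]
324 [-83.  -1.  74.]
328 [-84.   3.  75.]
332 [-83.   7.  74.]
336 [-83.  10.  74.]
340 [-84.  14.  76.]
344 [-83.  18.  74.]
348 [-83.  21.  74.]
352 [-83.  25.  74.]
356 [-59.  39.   0.]
360 [-59.  44.   1.]
[(258, np.float64(-49.0), np.float64(-64.0), np.float64(72.0)), (262, np.float64(-49.0), np.float64(-60.0), np.float64(73.0)), (266, np.float64(-51.0), np.float64(-55.0), np.float64(76.0)), (385, np.float64(-53.0), np.float64(56.0), np.float64(80.0)), (390, np.float64(-50.0), np.float64(63.0), np.float64(74.0)), (394, np.float64(-49.0), np.float64(67.0), np.float64(72.0)), (398, np.float64(-17.0), np.float64(92.0), np.float64(1.0))]
```

Emit:
jog_arm(
  rows=[
    [[-2,2,15],[0,0,0]],
    [[-5,5,45],[0,0,0]],
    [[-7,7,75],[0,0,0]],
    [[-7,7,95],[0,0,0]],
    [[-7,7,108],[0,0,0]],
    [[-7,7,117],[0,0,0]],
    [[-7,7,124],[0,0,0]],
    [[-7,7,131],[0,0,0]],
    [[-7,7,138],[0,0,0]],
    [[-7,7,141],[0,0,0]],
  ],
)

```text
time: 7.25
tool_pos: [485.3, 75.4, 52.7]
tcp_rot: [180.0, -0.0, 78.9]
ft_force: [0.2, 1.0, 3.2]
finger_gap: 0.0
grip_force: 1.2
```

Emit:
jog_arm(
  rows=[
    [[0,0,3],[0,0,0]],
    [[0,0,6],[0,0,0]],
    [[0,0,9],[0,0,0]],
    [[0,0,12],[0,0,0]],
    [[0,0,12],[0,0,0]],
  ],
)

```text
time: 7.75
tool_pos: [484.6, 75.4, 40.1]
tcp_rot: [-180.0, 0.0, 78.9]
ft_force: [0.6, 2.0, -1.2]
finger_gap: 0.1
grip_force: 1.1
```

Emit:
jog_arm(
  rows=[
    [[-1,0,0],[0,0,0]],
    [[-3,0,0],[0,0,0]],
    [[-5,0,1],[0,0,0]],
    [[-7,0,1],[0,0,0]],
    [[-8,0,2],[0,0,0]],
  ],
)

```text
time: 8.25
tool_pos: [483.5, 66.8, 38.9]
tcp_rot: [180.0, 0.0, 78.9]
ft_force: [-0.1, 0.3, 0.1]
finger_gap: -0.2
grip_force: 0.0
```

Emit:
jog_arm(
  rows=[
    [[-1,0,0],[0,0,0]],
    [[-2,0,0],[0,0,0]],
    [[-3,0,0],[0,0,0]],
  ],
)

```text
time: 8.55
tool_pos: [482.9, 64.4, 38.8]
tcp_rot: [180.0, -0.0, 78.9]
ft_force: [0.1, 0.6, -0.6]
finger_gap: 0.2
grip_force: 0.4
```

Emit:
jog_arm(
  rows=[
    [[-1,0,0],[0,0,0]],
    [[-2,0,0],[0,0,0]],
    [[-2,0,0],[0,0,0]],
  ],
)

```text
time: 8.85
tool_pos: [482.7, 63.4, 38.8]
tcp_rot: [180.0, -0.1, 78.9]
ft_force: [1.6, 6.1, -1.4]
finger_gap: -0.1
grip_force: 3.1
```

The outward reaction is now 6 N with the plate at x about -71, so it looks home. I back off, lift and check.

Emit:
jog_arm(
  rows=[
    [[4,0,0],[0,0,0]],
    [[10,0,0],[0,0,0]],
    [[18,0,0],[0,0,0]],
    [[20,0,-15],[0,0,0]],
    [[20,0,-45],[0,0,0]],
    [[20,0,-85],[0,0,0]],
    [[20,0,-125],[0,0,0]],
    [[20,0,-155],[0,0,0]],
    [[20,0,-160],[0,0,0]],
    [[20,0,-160],[0,0,0]],
  ],
)

```text
time: 9.85
tool_pos: [487.3, 82.6, 200.2]
tcp_rot: [179.8, -0.0, 79.0]
ft_force: [0.4, 0.1, -0.6]
finger_gap: 0.2
grip_force: 0.0
```

```bash
python3 - <<'E'
from h import *
s=r.sense(); im,d=r.snapshot('wrist'); c=r.camera_params('wrist'); print(s['tool_pos'],s['tcp_rot'])
cv2.imwrite('pics/w2.png',im)
T=np.eye(4);T[:3,:3]=R.from_euler('xyz',s['tcp_rot'],degrees=True).as_matrix();T[:3,3]=s['tool_pos'];T=T@c['tool_from_camera']
v,u=np.mgrid[:400,:640];P=np.stack([(u-c['cx'])/c['fx']*d,(v-c['cy'])/c['fy']*d,d],-1)
W=P@T[:3,:3].T+T[:3,3];W[d==0]=np.nan
bx=np.array([-.193,-.981]);by=np.array([.981,-.193]);D=W[...,:2]-[466.7,-17.1]
B=np.dstack([D@bx,D@by,W[...,2]])
for v in range(180,260,3): print(v,B[v,345].round(),B[v,300].round(),B[v,380].round())
E
```

```text
[487.29713745  82.57792506 200.1722389 ] [ 1.79838737e+02 -3.60243593e-02  7.89581990e+01]
180 [-96.  34.   1.] [-96. -19.   0.] [-97.  75.   1.]
183 [-93.  34.  -0.] [-93. -19.   0.] [-93.  75.   1.]
186 [-89.  34.   0.] [-89. -19.   1.] [-89.  75.   0.]
189 [-86.  34.   1.] [-85. -19.   1.] [-86.  75.   1.]
192 [-82.  34.  -0.] [-82. -19.   1.] [-82.  76.   0.]
195 [-78.  34.   2.] [-78. -19.   1.] [-78.  76.   0.]
198 [-75.  34.   2.] [-74. -19.  -1.] [-74.  76.   0.]
201 [-71.  34.   2.] [-71. -19.   0.] [-71.  76.   1.]
204 [-67.  35.   1.] [-67. -19.   0.] [-67.  77.   1.]
207 [-63.  35.   0.] [-63. -19.  -0.] [-64.  77.   1.]
210 [-59.  35.   0.] [-59. -19.  -0.] [-59.  77.   1.]
213 [-56.  35.   1.] [-71. -17.  46.] [-56.  77.   0.]
216 [-52.  35.   0.] [-70. -16.  54.] [-52.  77.   1.]
219 [-48.  35.  -1.] [-70. -16.  63.] [-48.  78.   1.]
222 [-50.  34.  17.] [-70. -15.  71.] [-44.  78.   0.]
225 [-69.  28.  76.] [-70. -15.  78.] [-40.  78.   0.]
228 [-68.  27.  80.] [-68. -15.  81.] [-36.  79.  -0.]
231 [-61.  28.  72.] [-64. -15.  80.] [-33.  79.   1.]
234 [-62.  27.  81.] [-62. -15.  81.] [-58.  63.  71.]
237 [-59.  28.  81.] [-57. -15.  76.] [-54.  63.  71.]
240 [-56.  28.  81.] [-55. -15.  81.] [-52.  63.  72.]
243 [-53.  28.  82.] [-53. -15.  81.] [-48.  63.  71.]
246 [-49.  28.  79.] [-109.   -7.  209.] [-48.  62.  78.]
249 [-109.   14.  213.] [-109.   -7.  212.] [-46.  62.  80.]
252 [-109.   14.  217.] [-109.   -7.  216.] [-43.  62.  80.]
255 [-109.   14.  219.] [-109.   -7.  219.] [-40.  62.  80.]
258 [-108.   13.  221.] [-108.   -7.  221.] [-37.  62.  80.]
```

View pics/w2.png

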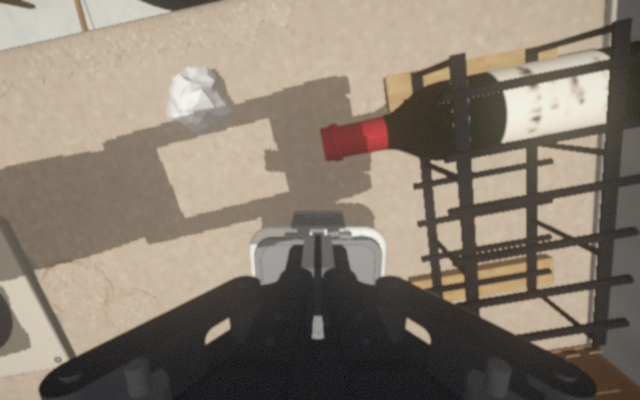

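The clip plate at (318,218) stands upright at box x -70 from z 46 to 78, with the lid top at z 80. It is hooked by itself and the robot is clear of everything.

```bash
python3 -c "
from bench import r
print(r.hand_in())"
```

```text
the job is handed in; nothing more can be done
None
```

I pushed the lid flat on the rim and snapped the clip home; the last look, from the wrist camera, showed both holding by themselves with the arm clear, and I handed the job in at about 10 s (no verdict was returned).

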